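# Swap the sauna lamp's screen

## Robot

A 6-joint arm with a two-finger parallel gripper is mounted at the origin on the work surface. World frame = base frame: x ahead of the robot, y to its left, z up, the work surface at z = 0. Lengths are in m, angles in degrees, forces in N, time in s.
With the tool pointing down it reaches from about 0.325 to 0.775 m from the base axis. Payload 5.5 kg.
Tool frame: the origin (TCP) lies at the centre of the arm's flange, where the gripper is bolted on; the fingertips stand 182 mm ahead of it and the grasp point (between the pads) lies 163 mm ahead of it; z points along the fingers, y is the line along which they close (so a half turn about z gives the same grasp; the last joint's range is limited). The gripper opens to 88 mm and grips with 3 to 60 N. Pads are 20 mm wide; open, the fingers measure 115 mm over their backs; the gripper's body (75 mm by 178 mm) begins 61 mm behind the grasp point.
Start: joints at [65.793, 5.22, 70.514, -0, 104.267, -3.249], TCP at [0.215, 0.56, 0.405] pointing down, gripper open.
Joint ranges: [-164.24, 164.24], [-49.07, 125.15], [9.68, 141.18], [-86.29, 266.29], [3.28, 154.24], [-151.56, 151.56]. Speed limits (degrees/s): [147.25, 147.25, 172.46, 180, 180, 180].

## Interface

Orientations are given as [roll, pitch, yaw] about the fixed x, y, z axes, in that order (R = Rz(yaw) Ry(pitch) Rx(roll)).
In Python, from station import r gives the robot as it stands. The module is installed in compiled form; this text tells all that it offers. Calls block until the motion is done:
- r.reach(position, orientation): joint-space move of the TCP to a pose.
- r.servo_line(position, rotation=None, speed=0.15): straight line of the TCP; rotation=None keeps the orientation; speed is the mean speed in m/s.
- r.move_joints(angles): joint-space move.
- r.let_go() and r.grab(squeeze=None): open the fingers fully, or close them until they stop; squeeze is the grip in N (None keeps the last).
- r.wait(seconds).
- r.inverse_kinematics(position, orientation): joint angles nearest the present ones, or None.
- r.sense(): the state.
- r.snapshot(name): name is "side" or "top" or "wrist"; returns a dict with "frame" (384x512x3 uint8, red, green, blue), "fx", "fy", "cx", "cy" (pixels), "R" (3x3) and "t" (3): a world point X has camera coordinates R X + t. Camera axes: x right, y down, z forward; pixel columns grow to the right and rows downward; lengths in m; the calibration is good to about 2 mm. A picture is of the moment at which its call begins. There is no depth.
A pose or a line that the arm cannot do raises r.IKError and nothing moves.
- r.hand_in(): hands the job in; it is judged then, once.
The state is a dict: "clock": time; "joints": joint angles; "joint_vel": joint speeds; "joint_torque": joint torques, N m; "tcp_pos": TCP position; "orientation": TCP orientation; "contact_force": force on the tool from outside, world axes, zero at the start; "torque": the same for the moment, N m; "opening": finger opening in m; "gripper_force": force on a finger pad.
Only numpy, scipy, OpenCV 4.12 (cv2) and the standard library are available. Lean on these libraries where they do the work, as an engineer would, in place of code of your own. Each camera call takes 0.05 s, during which the arm holds its last target. There are 200 camera calls.

## Task

The plain wooden screen standing in the sauna lamp's channel hides the dimmer knob: slide it straight up out of the lamp and park it fully down in the rack's empty slot. Then slide the screen with one upper corner cut away up out of the rack and lower it (do not drop it) fully home in the lamp's channel, turned so that the cut-away corner is at the dimmer's end and leaves the knob free. Leave the third screen in its slot and everything else on the shelf where it stands.

Things in the scene. Friction and masses are not known exactly. Their poses are not given: they have to be found in the camera images.
- rack: Fixed dark wooden rack, 160 (its x) by 170 mm, 70 mm tall, origin under its middle, turned up to 0.5 rad. Three slots along its x at y = -50, 0, +50 mm, floor 15 mm above the shelf, two holding screens. Slot 11 mm wide up to 50 mm above the shelf, then flaring to 30 mm wide at 70 mm; end stops 64 mm either side of its middle, flaring above 35 mm. Left or right of the robot.
- free_slot: Middle of the floor of the rack's empty slot, marked by a thin grey felt strip (seen only, no resistance). x along the slot, y across it, z up; 15 mm above the shelf.
- lamp: Fixed dark wooden lamp, turned any way, origin under the middle of its screen channel (along its x, 11 mm wide up to 45 mm above the shelf, flaring to 30 mm at 65 mm; end stops at x = +-64 mm). Lamp box 150 mm long, 95 mm tall behind it, y = 26 to 82 mm; on its top at the +x end a steel dimmer housing (36 x 50 mm, to 125 mm height) with a knob facing the channel. On the other side from the rack.
- lamp_seat (a point): Middle of the lamp channel's floor, 15 mm above the shelf, with the lamp's axes. A screen fully home has its origin here; the cut screen must stand with its +x the same way as this +x.
- dimmer (a point): Front of the dimmer knob (22 mm across, juts 12 mm): at x = +46, y = +14 mm in the lamp's frame, 109 mm above the shelf.
- plain_screen: Loose light wooden screen, a plain rectangle, at the start upright in the lamp's channel. 120 mm wide (its x), 8 mm thick (its y), 150 mm tall (its z), about 60 g; origin at the middle of its bottom edge. 
- cut_screen: Loose light wooden screen, at the start upright in a rack slot. 120 mm wide (its x), 8 mm thick (its y), 150 mm tall (its z), about 60 g; origin at the middle of its bottom edge. The upper corner at its +x end is cut away: 36 mm wide, 90 mm tall, so its top edge runs only from x = -60 to +24 mm; balance point at about x = -9 mm.
- cutout (a point): Middle of the cut screen's cut-away corner, at x = +42, z = +94 mm of cut_screen.
- gap_screen: Loose light wooden screen with a 40 mm wide, 90 mm deep gap in the middle of its top edge, at the start upright in another rack slot; not needed, leave it. 120 mm wide (its x), 8 mm thick (its y), 150 mm tall (its z), about 60 g; origin at the middle of its bottom edge. 
- spray_bottle: Bystander: glass spray bottle with black trigger head, 72 mm across, 186 mm tall, origin under its middle, between rack and lamp. The head reaches 43 mm from the axis.
- bucket: Bystander: empty birch bucket, 216 mm across, 190 mm tall, origin under its middle.
- ladle: Bystander: lying wooden ladle; bowl 90 mm across, 50 mm tall, origin under the bowl; handle 360 mm towards its -x.
- stove_stone: Bystander: rough ceramic stone, 80 mm across, 50 mm tall, origin under its middle.
- massage_roller: Bystander: wooden back roller lying along its x, 240 mm long, 60 mm across.
- sand_timer: Bystander: sand timer, 72 mm across, 120 mm tall, origin under its middle.
- bath_brush: Bystander: bath brush lying along its x, 36 mm tall; head 130 mm long towards +x, handle 170 mm towards -x.
There are look-alikes about, which are no part of the job. What is shaped like the cut_screen but orange or pink is not meant.

How it is judged:
By the outcome, as a careful person would: the job done as asked, in the order asked, and still so for the second after the job is handed in, with the robot touching nothing.
It also fails if it takes over 61 s, if anything falls off the work surface, if the arm or the gripper's body presses on something with over 40 N, if the wrist force passes 120 N, or if a joint passes its speed limit or range.

## Working session

There is one attempt and no reset: what is moved stays moved. The work goes in short steps, each a Python script; the robot and the scene stay as the last script left them, time stands still between calls to the robot, and variables do not carry over. Pictures are saved under pics/ and viewed, at most 10 in all, crops included, and the job is handed in when it is done.

```bash
mkdir -p pics
python3 - <<'E'
from station import r
import cv2, numpy as np, pickle
d={}
for n in ("side","top","wrist"):
    s=r.snapshot(n); d[n]=s
    print(n,s["fx"],s["cx"],s["cy"],np.round(s["R"],3).tolist(),np.round(s["t"],3).tolist(), np.round(-np.array(s["R"]).T@np.array(s["t"]),3))
pickle.dump(d,open("s0.pkl","wb"))
for n in ("side","top"):
    cv2.imwrite(f"pics/{n}0.png",cv2.resize(d[n]["frame"][:,:,::-1],(800,600),interpolation=cv2.INTER_CUBIC))
print(r.sense())
E
```

```text
side 421.8065308800461 260.1480130140646 189.58480660982426 [[-0.961, -0.276, -0.015], [-0.122, 0.471, -0.873], [0.248, -0.838, -0.487]] [0.552, 0.132, 1.868] [0.083 1.655 1.033]
top 449.28585384939845 257.68310286974804 194.08481891047322 [[-0.001, -1.0, -0.009], [-0.991, 0.002, -0.133], [0.133, 0.009, -0.991]] [0.075, 0.582, 1.593] [0.365 0.059 1.656]
wrist 276.17262848685823 260.18006052768646 189.57495094057745 [[0.358, 0.934, -0.002], [0.891, -0.34, 0.301], [0.28, -0.109, -0.954]] [-0.599, -0.036, 0.393] [0.137 0.59  0.384]
{'clock': 0.15, 'joints': array([ 6.57936797e+01,  5.25165431e+00,  7.05657827e+01,  1.54315679e-03,
        1.04268122e+02, -3.24832870e+00]), 'joint_vel': array([-0.05031752, -0.00377836, -0.26042799, -0.01987739, -0.0987282 ,
       -0.0025063 ]), 'joint_torque': array([ 1.63361186e-03, -4.47046995e+01, -4.06906593e+01,  6.99515990e-02,
        2.75399757e-02, -1.03474520e-04]), 'tcp_pos': array([0.21461953, 0.56034196, 0.40378503]), 'orientation': array([-1.79914664e+02, -6.34177977e-03,  1.59042383e+02]), 'contact_force': array([ 0.50865468,  0.65468811, -0.90129463]), 'torque': array([-0.02419371, -0.02262309,  0.01704535]), 'gripper_force': 0.0, 'opening': 0.08774705018702775}
```

View pics/top0.png

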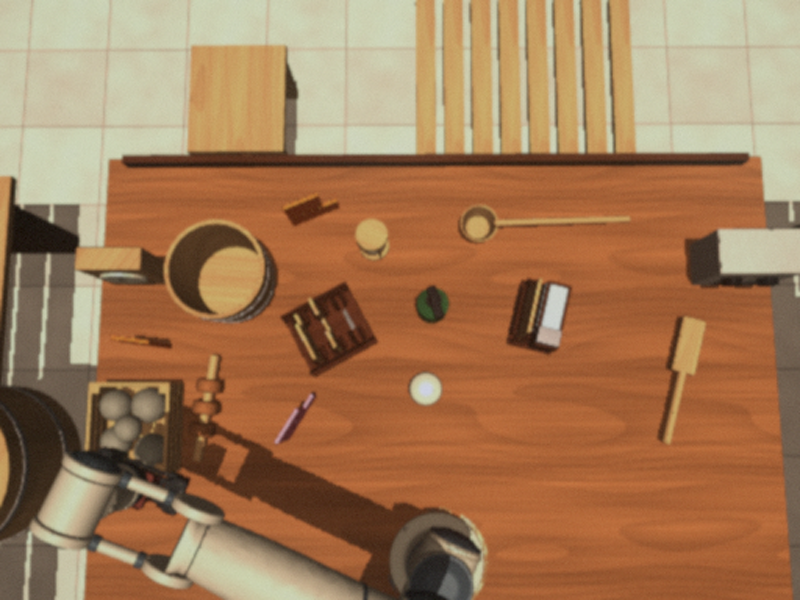

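View pics/side0.png

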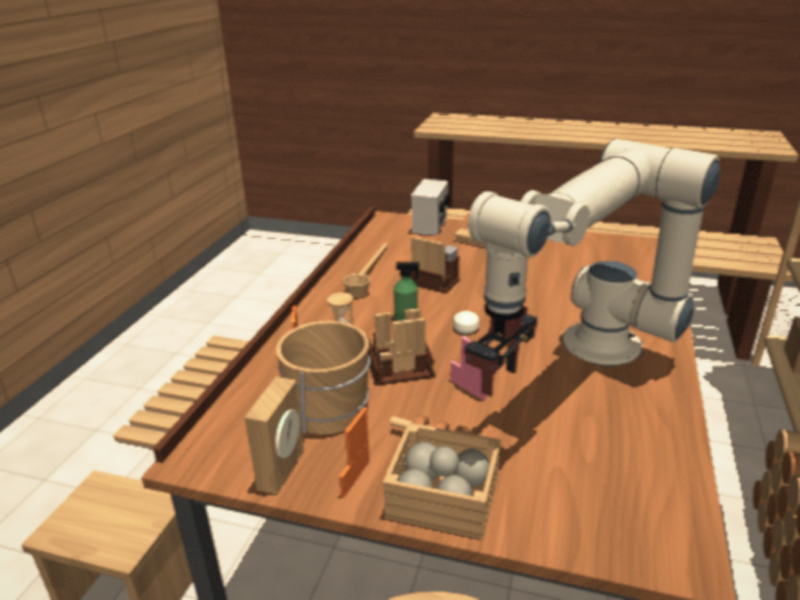

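The top view shows the rack at (328,328) and the lamp at (540,315), with the white dimmer housing on the lamp box at about (548,335). The bottle is at (432,303) and the bucket at (220,270). The orange pieces at (310,207) and (142,340) and the pink one at (296,417) are look-alikes. Next I'll take closer wrist views over the rack and the lamp.

```bash
cat > h.py <<'E'
from station import r
import numpy as np, cv2, pickle
def ray(s,u,v):
    R=np.array(s["R"]);c=-R.T@np.array(s["t"])
    d=R.T@np.array([(u-s["cx"])/s["fx"],(v-s["cy"])/s["fy"],1]);return c,d
def onz(s,u,v,z):
    c,d=ray(s,u,v);return c+d*(z-c[2])/d[2]
def proj(s,X):
    p=np.array(s["R"])@np.asarray(X,float)+np.array(s["t"]);return np.array([s["fx"]*p[0]/p[2]+s["cx"],s["fy"]*p[1]/p[2]+s["cy"]])
def yaw_near(*a): pass
E
python3 - <<'E'
from h import *
d=pickle.load(open("s0.pkl","rb"));t=d["top"]
P={}
for n,u,v,z in (("rack",328,328,.07),("lamp",525,312,.065),("bottle",432,303,.18),("bucket",215,270,.19),("dim",548,335,.125),("timer",371,234,.12)):
    P[n]=onz(t,u*.64,v*.64,z); print(n,P[n].round(3))
out={}
for n in ("rack","lamp"):
    for z in (.5,.45,.4):
        try:
            r.reach([P[n][0],P[n][1],z],[180,0,90]);break
        except r.IKError: print("ik",n,z)
    s=r.snapshot("wrist"); out[n]=s; st=r.sense(); print(n,st["clock"],st["tcp_pos"],st["joints"].round(1))
pickle.dump(out,open("s1.pkl","wb"))
tt=r.snapshot("top");pickle.dump(tt,open("s1top.pkl","wb"))
a=[cv2.resize(out[n]["frame"],(400,300),interpolation=cv2.INTER_AREA) for n in out]
f=d["top"]["frame"]
b=[cv2.resize(f[175:245,170:263],(400,300),interpolation=cv2.INTER_CUBIC),cv2.resize(f[165:240,305:405],(400,300),interpolation=cv2.INTER_CUBIC)]
cv2.imwrite("pics/m1.png",np.vstack([np.hstack(a),np.hstack(b)])[:,:,::-1])
E
```

```text
rack [0.521 0.244 0.07 ]
lamp [ 0.557 -0.205  0.065]
bottle [0.563 0.011 0.18 ]
bucket [0.634 0.472 0.19 ]
dim [ 0.5   -0.244  0.125]
timer [0.727 0.144 0.12 ]
rack 1.85 [0.52088533 0.24472519 0.4996105 ] [ 21.8   3.8  62.2   0.  114.   21.7]
lamp 3.55 [ 0.55782967 -0.20359062  0.50013767] [-23.3   6.7  59.1   0.  114.2 -23.4]
```

View pics/m1.png

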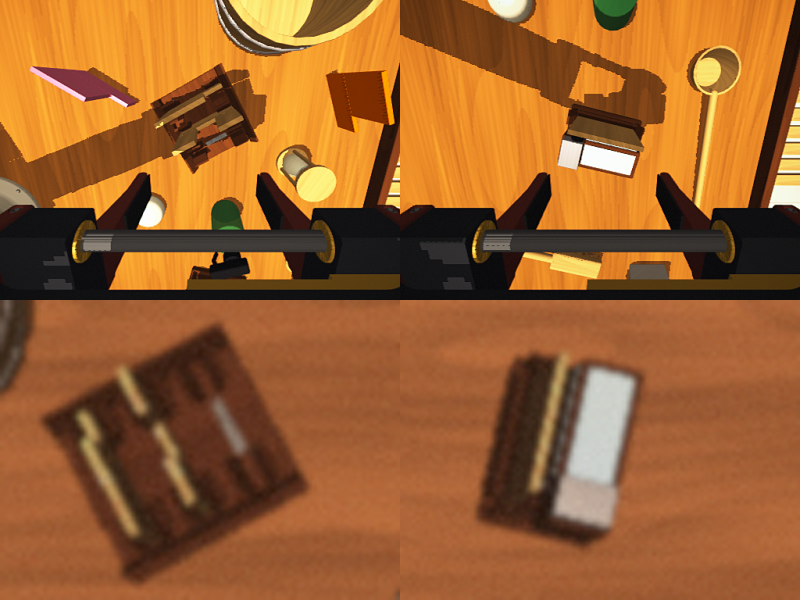

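The wrist views and top crops show the rack slots in this order. In the crop at lower left, the left slot's screen has a short low part at its far end (90,430) and a long top (85-135,445-535), so it is cut_screen. The middle slot's screen has two prongs with a gap, so it is gap_screen. The right slot shows the grey felt and is empty. The lamp's dimmer end points towards the robot, at (590,500) lower right. Next come a confirming crop and the measurements.

Run:
```python
from h import *
d=pickle.load(open("s0.pkl","rb"));o=pickle.load(open("s1.pkl","rb"))
R=o["rack"]["frame"][70:230,185:345];L=o["lamp"]["frame"][120:240,190:330];S=d["side"]["frame"][180:250,225:300]
def up(im,w,h): return cv2.resize(im,(w,h),interpolation=cv2.INTER_CUBIC)
c=np.hstack([up(R,480,480),np.vstack([up(L,320,274),up(S,320,206)])])
cv2.imwrite("pics/m2.png",c[:,:,::-1])
for n,(y0,y1,x0,x1) in (("rack",(70,230,185,345)),("lamp",(120,240,190,330))):
    im=o[n]["frame"][y0:y1,x0:x1];hsv=cv2.cvtColor(im,cv2.COLOR_RGB2HSV)
    for nm,lo,hi in (("grey",(0,0,60),(180,50,255)),("tan",(14,70,130),(30,200,255))):
        m=cv2.inRange(hsv,lo,hi);k,lab,st,ce=cv2.connectedComponentsWithStats(m)
        for i in range(1,k):
            if st[i,4]>25:
                q=cv2.minAreaRect(np.argwhere(lab==i)[:,::-1].astype(np.float32))
                print(n,nm,st[i,4],np.round(ce[i]+[x0,y0],1),[np.round(cv2.boxPoints(q)+[x0,y0],1).tolist()],im[lab==i].mean(0).round())
```

```text
rack grey 128 [276.7 177.6] [[[263.4, 181.8], [288.2, 169.4], [290.2, 173.4], [265.4, 185.8]]] [110. 104.  96.]
rack tan 146 [272.2 114.8] [[[259.0, 119.0], [282.0, 106.2], [284.7, 111.1], [261.7, 123.8]]] [178. 123.  58.]
rack tan 499 [229.5 143.8] [[[195.8, 158.7], [259.5, 123.1], [262.9, 129.3], [199.2, 164.8]]] [177. 126.  60.]
rack tan 221 [295.2 157.8] [[[278.4, 163.0], [308.9, 146.9], [311.9, 152.5], [281.3, 168.6]]] [168. 116.  55.]
rack tan 134 [263.4 159. ] [[[250.6, 163.2], [273.8, 150.6], [276.2, 155.0], [253.0, 167.6]]] [176. 122.  58.]
rack tan 202 [235.  189.4] [[[218.8, 194.6], [247.8, 178.8], [251.1, 184.8], [222.1, 200.6]]] [195. 150.  72.]
lamp grey 931 [217.1 196.4] [[[200.2, 211.1], [208.6, 172.8], [234.8, 178.5], [226.4, 216.7]]] [228. 218. 206.]
lamp grey 108 [269.4 185.4] [[[237.8, 178.8], [238.2, 177.1], [302.4, 192.5], [302.0, 194.2]]] [192. 197. 193.]
lamp grey 1712 [265.2 204.2] [[[229.8, 209.2], [235.8, 184.0], [301.3, 199.7], [295.3, 224.9]]] [249. 252. 249.]
lamp tan 570 [262.9 179.5] [[[213.8, 170.9], [215.2, 164.9], [312.3, 188.6], [310.9, 194.6]]] [158. 108.  50.]
```

View pics/m2.png

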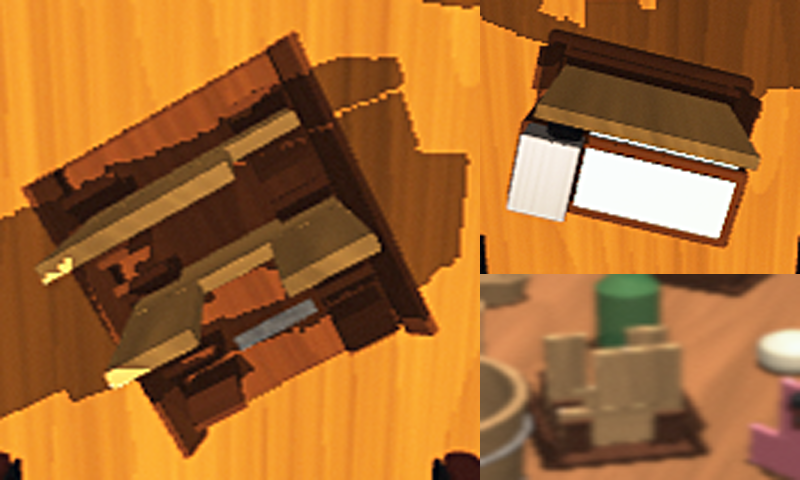

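The crop confirms it. The screen nearest the bucket has its top from (40,270) to (232,165) and then a low part to (295,120), and its colour is plain wood, so it is cut_screen with the cut at its far end. The middle screen has two prongs, the felt strip is at (277,323), and the lamp's dimmer housing is at its left (robot-side) end.

Run:
```python
from h import *
d=pickle.load(open("s0.pkl","rb"));o=pickle.load(open("s1.pkl","rb"));R=o["rack"];L=o["lamp"];T=d["top"]
def seg(n,s,a,b,z):
    A,B=onz(s,*a,z),onz(s,*b,z);v=B-A
    print(n,"mid",((A+B)/2)[:2].round(4),"len %.1f yaw %.1f"%(1e3*np.hypot(v[0],v[1]),np.degrees(np.arctan2(v[1],v[0]))),A[:2].round(4),B[:2].round(4))
seg("felt",R,(264.4,183.8),(289.2,171.4),.015)
seg("cut top",R,(197.5,161.7),(261.2,126.2),.165)
seg("cut low",R,(260.3,121.4),(283.3,108.6),.075)
seg("gap p1",R,(220.4,197.6),(249.4,181.8),.165)
seg("gap p2",R,(279.8,165.8),(310.4,149.7),.165)
seg("plain",L,(311.6,191.6),(214.5,167.9),.165)
c=lambda u,v:(u/3+185,v/3+70)
K=[c(25,188),c(290,35),c(435,330),c(190,455)]
P=np.array([onz(R,*k,.07) for k in K]);print("rack corners",P.round(4).tolist(),P.mean(0).round(4),[round(float(np.linalg.norm(P[i]-P[i-1])),4) for i in range(4)])
# top view: plain + cut + felt with masks
f=T["frame"]
for n,(y0,y1,x0,x1) in (("rack",(175,245,170,263)),("lamp",(165,240,305,405))):
    im=f[y0:y1,x0:x1];hsv=cv2.cvtColor(im,cv2.COLOR_RGB2HSV)
    for nm,lo,hi,z in (("grey",(0,0,80),(180,75,255),.015),("tan",(13,60,120),(32,170,255),.165)):
        m=cv2.inRange(hsv,lo,hi);k,lab,st,ce=cv2.connectedComponentsWithStats(m)
        for i in range(1,k):
            if st[i,4]>12:
                p=cv2.boxPoints(cv2.minAreaRect(np.argwhere(lab==i)[:,::-1].astype(np.float32)))+[x0,y0]
                if np.linalg.norm(p[0]-p[1])>np.linalg.norm(p[1]-p[2]): p=np.roll(p,1,0)
                seg("top %s %s %d"%(n,nm,st[i,4]),T,(p[0]+p[1])/2,(p[2]+p[3])/2,z)
```

```text
felt mid [0.549  0.2028] len 48.3 yaw 27.7 [0.5276 0.1916] [0.5704 0.2141]
cut top mid [0.4843 0.2822] len 84.2 yaw 28.7 [0.4474 0.262 ] [0.5212 0.3024]
cut low mid [0.5364 0.3107] len 36.9 yaw 28.6 [0.5202 0.3019] [0.5526 0.3195]
gap p1 mid [0.4897 0.2279] len 40.5 yaw 29.5 [0.4721 0.2179] [0.5074 0.2379]
gap p2 mid [0.5603 0.2668] len 39.4 yaw 28.6 [0.543  0.2573] [0.5776 0.2762]
plain mid [ 0.5615 -0.2082] len 118.9 yaw 165.9 [ 0.6191 -0.2227] [ 0.5038 -0.1937]
rack corners [[0.4222, 0.2854, 0.07], [0.5497, 0.3553, 0.07], [0.6278, 0.214, 0.07], [0.5012, 0.1438, 0.07]] [0.5252 0.2496 0.07  ] [0.1621, 0.1454, 0.1615, 0.1448]
top rack grey 18 mid [0.5474 0.2026] len 38.2 yaw -153.2 [0.5644 0.2112] [0.5304 0.194 ]
top rack tan 36 mid [0.5609 0.2675] len 41.1 yaw -155.5 [0.5796 0.2761] [0.5422 0.259 ]
top rack tan 97 mid [0.4936 0.2864] len 102.5 yaw -156.9 [0.5407 0.3065] [0.4464 0.2663]
top rack tan 61 mid [0.5021 0.2331] len 64.9 yaw -158.9 [0.5323 0.2448] [0.4718 0.2214]
top lamp grey 525 mid [ 0.5584 -0.276 ] len 145.0 yaw -12.8 [ 0.4877 -0.2599] [ 0.6291 -0.2921]
top lamp tan 108 mid [ 0.5629 -0.2097] len 121.6 yaw -13.3 [ 0.5037 -0.1957] [ 0.622  -0.2237]
```

Run:
```python
from h import *
def st(n):
    s=r.sense();print(n,round(s["clock"],2),s["tcp_pos"].round(4),s["orientation"].round(1),"op %.4f gf %.1f"%(s["opening"],s["gripper_force"]),s["contact_force"].round(2),s["torque"].round(2),s["joints"].round(0))
L=[.562,-.2087]
r.reach([*L,.42],[180,0,-14]);st("above")
r.servo_line([*L,.30],speed=.12);st("down")
r.grab(20);st("grab")
r.servo_line([*L,.34],speed=.08);st("lift1")
r.servo_line([*L,.52],speed=.15);st("lift2")
s=r.snapshot("wrist");t=r.snapshot("top");d=r.snapshot("side")
pickle.dump((s,t,d),open("s2.pkl","wb"))
cv2.imwrite("pics/w2.png",np.hstack([cv2.resize(s["frame"],(400,300)),cv2.resize(d["frame"][90:270,160:400],(400,300))])[:,:,::-1])
```

```text
above 5.19 [ 0.5621 -0.2085  0.4203] [180.   -0.  -13.9] op 0.0877 gf 0.0 [-0.28 -0.02  0.21] [0.05 0.14 0.01] [-24.   5.  69.   0. 106.  80.]
down 6.34 [ 0.5622 -0.2088  0.3012] [ 1.8e+02 -1.0e-01 -1.4e+01] op 0.0879 gf 0.0 [ 0.19 -0.75 -0.04] [0.02 0.17 0.01] [-24.   5.  81.   0.  94.  80.]
grab 7.54 [ 0.562  -0.2087  0.3   ] [-180.   -0.  -14.] op 0.0080 gf 20.0 [-0.44  0.02  1.02] [ 0.01  0.13 -0.03] [-24.   5.  81.   0.  94.  80.]
lift1 8.19 [ 0.562  -0.2087  0.3401] [180.  -0. -14.] op 0.0080 gf 20.0 [-0.09 -0.25 -0.56] [ 0.01  0.14 -0.01] [-24.   5.  77.  -0.  98.  80.]
lift2 9.54 [ 0.5622 -0.2088  0.5189] [-1.8e+02  1.0e-01 -1.4e+01] op 0.0082 gf 20.0 [-0.    1.14 -1.38] [0.   0.18 0.03] [-24.   9.  55.   0. 116.  80.]
```

View pics/w2.png

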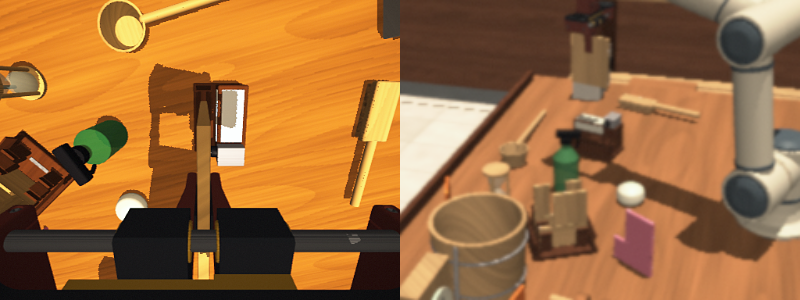

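The wrist and side views show the plain screen held upright and clear of the lamp, with its lower edge free at about (205,95). The rack, bottle and the rest have not moved. Next: carry it over the empty slot and lower it while checking the force.

```bash
cat >> h.py <<'E'
def st(n):
    s=r.sense();print(n,round(s["clock"],2),s["tcp_pos"].round(4),s["orientation"].round(1),"op %.4f gf %.1f"%(s["opening"],s["gripper_force"]),s["contact_force"].round(2),s["torque"].round(2));return s
def lower(xy,zs,lim=8,speed=.06):
    for z in zs:
        r.servo_line([*xy,z],speed=speed);s=st("z%.3f"%z)
        if s["contact_force"][2]>lim or np.hypot(*s["contact_force"][:2])>lim: print("STOP");return False
    return True
E
python3 - <<'E'
from h import *
F=[.549,.203]
r.servo_line([*F,.52],rotation=[180,0,28.65],speed=.25);st("over")
r.servo_line([*F,.38],speed=.15)
s=r.snapshot("top");d=r.snapshot("side");pickle.dump((s,d),open("s3.pkl","wb"))
lower(F,[.36,.345,.33,.315,.303])
E
```

```text
over 11.49 [0.5491 0.2021 0.5202] [180.   -0.   28.6] op 0.0078 gf 20.0 [-0.51  0.26 -1.63] [-0.09  0.14  0.02]
z0.360 13.16 [0.5489 0.203  0.3592] [-1.80e+02  1.00e-01  2.87e+01] op 0.0078 gf 20.0 [-0.21 -0.32 -0.87] [-0.04  0.14  0.06]
z0.345 13.56 [0.5489 0.203  0.3443] [-1.80e+02  1.00e-01  2.86e+01] op 0.0081 gf 20.0 [ 0.09 -0.53 -1.28] [-0.03  0.11 -0.02]
z0.330 13.96 [0.5489 0.203  0.3293] [-1.80e+02  1.00e-01  2.86e+01] op 0.0079 gf 20.0 [-0.44 -0.37 -0.82] [-0.06  0.12 -0.02]
z0.315 14.36 [0.5489 0.203  0.3142] [-1.80e+02  1.00e-01  2.87e+01] op 0.0079 gf 20.0 [ 0.08 -0.03 -0.93] [ 0.01  0.14 -0.05]
z0.303 14.71 [0.5489 0.203  0.3022] [-1.80e+02  1.00e-01  2.87e+01] op 0.0080 gf 20.0 [ 0.   -0.7  -0.48] [ 0.01  0.13 -0.  ]
```

Run:
```python
from h import *
F=[.549,.203]
lower(F,[.3005,.2995],lim=6,speed=.03)
r.let_go();st("open")
r.servo_line([*F,.40],speed=.15);r.servo_line([*F,.5],speed=.2);st("up")
# cut screen
C=np.array([.5000,.2908])
s=r.snapshot("top");d=r.snapshot("side")
r.servo_line([*C,.5],speed=.25)
w=r.snapshot("wrist");pickle.dump((s,d,w),open("s4.pkl","wb"))
up=lambda im,w,h: cv2.resize(im,(w,h),interpolation=cv2.INTER_CUBIC)
cv2.imwrite("pics/m4.png",np.vstack([np.hstack([up(s["frame"][165:255,150:270],400,300),up(d["frame"][180:250,225:300],400,300)]),np.hstack([up(w["frame"],400,300),up(w["frame"][60:252,128:384],400,300)])])[:,:,::-1])
st("over cut")
```

```text
z0.300 14.96 [0.549  0.203  0.3004] [-180.     0.    28.7] op 0.0077 gf 20.0 [ 0.1  -0.23 -0.43] [-0.02  0.11  0.03]
z0.299 15.21 [0.5491 0.203  0.3   ] [ 1.80e+02 -1.00e-01  2.86e+01] op 0.0083 gf 20.0 [-0.02 -0.24  1.32] [-0.09  0.15  0.02]
open 16.48 [0.549  0.203  0.2995] [180.   -0.   28.7] op 0.0879 gf 0.0 [ 0.95 -0.26 -0.45] [-0.08  0.16 -0.02]
up 17.95 [0.5493 0.2031 0.4982] [-1.80e+02  1.00e-01  2.87e+01] op 0.0879 gf 0.0 [ 0.13 -0.12 -0.59] [-0.07  0.16 -0.02]
over cut 18.65 [0.5004 0.2903 0.4993] [1.80e+02 1.00e-01 2.86e+01] op 0.0877 gf 0.0 [ 0.47 -0.42  0.13] [-0.03  0.11  0.03]
```

View pics/m4.png

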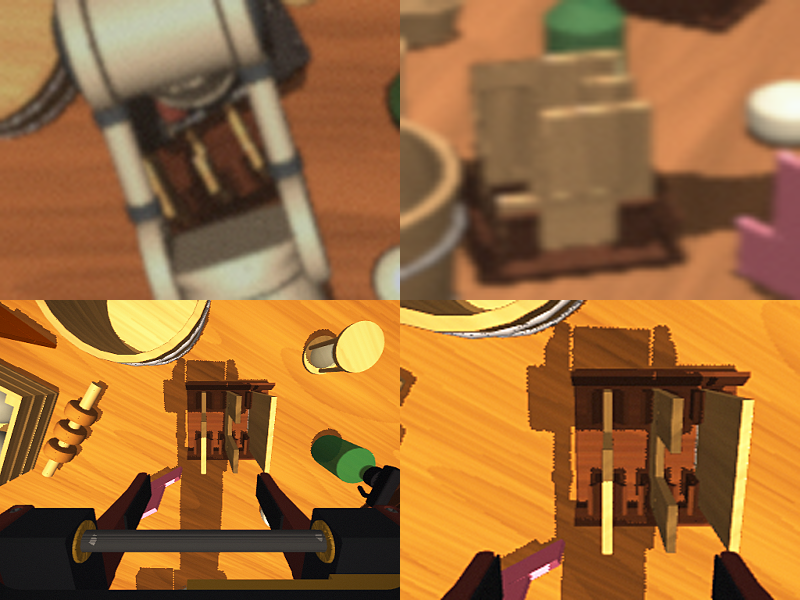

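The plain screen stands fully down in the formerly empty slot: right-hand screen in the wrist crop at (740,470), and contact came exactly at the seat height. The gap screen and cut screen are untouched. I'll refine the cut-screen line from this view, then grasp with one finger passing through the gap screen's notch.

Run:
```python
from h import *
w=pickle.load(open("s4.pkl","rb"))[2]
f=lambda u,v:((u-400)/1.5625+128,(v-300)/1.5625+60)
A=onz(w,*f(607.5,553),.165);B=onz(w,*f(607.5,483),.165);E=onz(w,*f(607.5,389),.075)
print(A.round(4),B.round(4),E.round(4),np.linalg.norm(A-B))
x=np.array([np.cos(np.radians(28.65)),np.sin(np.radians(28.65))]);y=np.array([-x[1],x[0]])
C0=np.array([.5,.2908])
print([(float((p[:2]-C0)@x),float((p[:2]-C0)@y)) for p in (A,B,E)])
C=C0+.001*x
r.servo_line([*C,.38],speed=.15)
if lower(C,[.345,.32,.30],lim=6,speed=.1):
    r.grab(20);st("grab")
```

```text
[0.4483 0.2618 0.165 ] [0.4987 0.2895 0.165 ] [0.5552 0.3201 0.075 ] 0.05749895610827745
[(-0.05926942180770581, -0.0006698326942009107), (-0.001770559766487388, -0.0005658254514303657), (0.062496146408736464, -0.000761224267027176)]
z0.345 20.1 [0.5008 0.2913 0.345 ] [-180.     0.    28.7] op 0.0878 gf 0.0 [0.49 0.51 0.67] [-0.07  0.11 -0.03]
z0.320 20.5 [0.5008 0.2912 0.3195] [-1.80e+02  1.00e-01  2.86e+01] op 0.0873 gf 0.0 [ 0.01 -0.03  1.29] [-0.01  0.11  0.04]
z0.300 20.85 [0.5008 0.2912 0.2995] [-1.80e+02  1.00e-01  2.87e+01] op 0.0877 gf 0.0 [0.46 0.09 0.66] [-0.02  0.13 -0.02]
grab 22.05 [0.5009 0.2913 0.3   ] [180.    0.   28.7] op 0.0078 gf 20.0 [0.2  0.23 0.72] [-0.1   0.15 -0.01]
```

Run:
```python
from h import *
x=np.array([np.cos(np.radians(28.65)),np.sin(np.radians(28.65))])
C=np.array([.5,.2908])+.001*x
r.servo_line([*C,.34],speed=.08);st("lift1")
r.servo_line([*C,.52],speed=.15);st("lift2")
d0=r.snapshot("side")
a=np.radians(166);L=np.array([.562,-.2087])+.001*np.array([np.cos(a),np.sin(a)])
r.servo_line([*L,.52],rotation=[180,0,166],speed=.17);print(st("over lamp")["joints"].round(0))
r.servo_line([*L,.40],speed=.15)
w=r.snapshot("wrist");t=r.snapshot("top");d=r.snapshot("side");pickle.dump((w,t,d,d0),open("s5.pkl","wb"))
up=lambda im,w,h: cv2.resize(im,(w,h),interpolation=cv2.INTER_CUBIC)
cv2.imwrite("pics/m5.png",np.vstack([np.hstack([up(w["frame"],400,300),up(w["frame"][60:252,128:384],400,300)]),np.hstack([up(d["frame"][90:210,230:390],400,300),up(d["frame"][180:255,210:310],400,300)])])[:,:,::-1])
```

```text
lift1 22.7 [0.5009 0.2913 0.3401] [-180.    -0.    28.7] op 0.0080 gf 20.0 [ 0.18  0.9  -1.17] [-0.04  0.14  0.04]
lift2 24.05 [0.501  0.2914 0.519 ] [-1.80e+02  1.00e-01  2.86e+01] op 0.0080 gf 20.0 [ 0.39  0.72 -0.79] [-0.01  0.12  0.03]
over lamp 27.21 [ 0.561  -0.2082  0.5201] [180.   0. 166.] op 0.0078 gf 20.0 [ 0.62 -0.54 -0.59] [ 0.06 -0.02 -0.01]
[ -24.    8.   55.    0.  116. -100.]
```

View pics/m5.png

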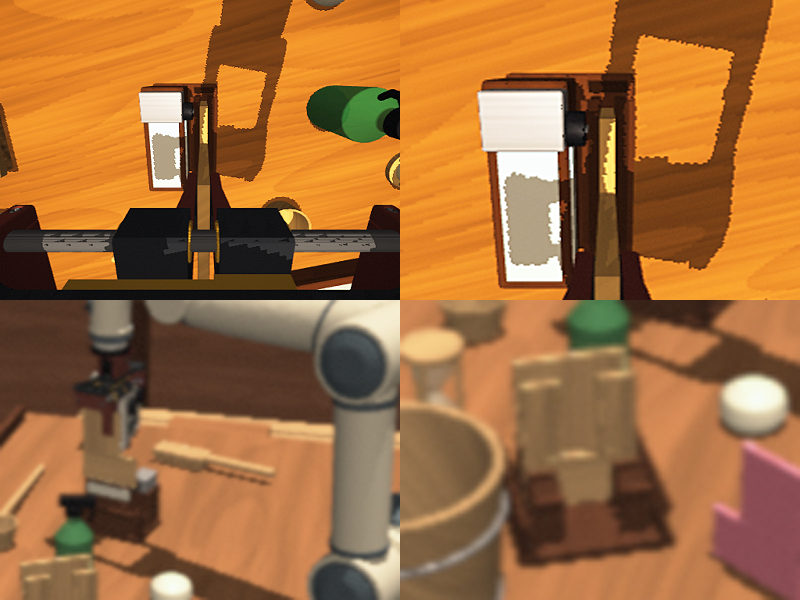

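The cut screen is over the channel with its cut corner at the dimmer knob's end (knob at (575,127), low step below it at (607,110)). The rack holds the plain and gap screens upright. I'll lower it now.

Run:
```python
from h import *
a=np.radians(166);L=np.array([.562,-.2087])+.001*np.array([np.cos(a),np.sin(a)])
if lower(L,[.36,.345,.33,.315,.303],lim=6) : lower(L,[.3005,.2995],lim=6,speed=.03)
```

```text
z0.360 29.12 [ 0.561  -0.2085  0.3604] [-180.    0.  166.] op 0.0079 gf 20.0 [-0.13 -0.22 -1.26] [-0.    0.06 -0.05]
z0.345 29.52 [ 0.5609 -0.2084  0.3441] [ 1.80e+02 -1.00e-01  1.66e+02] op 0.0081 gf 20.0 [ 0.4   0.45 -0.16] [ 0.04  0.01 -0.03]
z0.330 29.93 [ 0.5609 -0.2084  0.3292] [ 1.80e+02 -1.00e-01  1.66e+02] op 0.0077 gf 20.0 [ 0.64 -0.01 -0.94] [-0.01  0.05  0.04]
z0.315 30.32 [ 0.5609 -0.2084  0.3142] [ 1.80e+02 -1.00e-01  1.66e+02] op 0.0078 gf 20.0 [-0.87 -0.67 -0.88] [ 0.02  0.02 -0.05]
z0.303 30.68 [ 0.5609 -0.2084  0.3022] [ 1.80e+02 -1.00e-01  1.66e+02] op 0.0078 gf 20.0 [-0.71 -0.4  -0.57] [-0.    0.01 -0.01]
z0.300 30.93 [ 0.561  -0.2085  0.3005] [180.   0. 166.] op 0.0078 gf 20.0 [-0.41 -0.3  -1.36] [ 0.02 -0.01  0.01]
z0.299 31.18 [ 0.5611 -0.2085  0.3   ] [-1.80e+02  1.00e-01  1.66e+02] op 0.0078 gf 20.0 [1.03 0.44 0.82] [-0.04 -0.01 -0.03]
```

Run:
```python
from h import *
s=r.sense()["tcp_pos"];L=s[:2]
r.servo_line([*L,.2985],speed=.03);st("seat")
r.let_go();st("open")
r.servo_line([*L,.40],speed=.15);r.servo_line([*L,.5],speed=.2)
r.servo_line([.45,-.02,.52],speed=.25);st("away")
w=r.snapshot("wrist");t=r.snapshot("top");d=r.snapshot("side")
up=lambda im,w,h: cv2.resize(im,(w,h),interpolation=cv2.INTER_CUBIC)
cv2.imwrite("pics/m6.png",np.vstack([np.hstack([up(t["frame"][90:300,60:470],400,300),up(t["frame"][165:240,305:405],400,300)]),np.hstack([up(d["frame"][140:200,250:330],400,300),up(d["frame"][180:255,210:310],400,300)])])[:,:,::-1])
```

```text
seat 31.43 [ 0.5611 -0.2085  0.3   ] [-1.80e+02  1.00e-01  1.66e+02] op 0.0081 gf 20.0 [-1.1  -0.38  4.74] [ 0.2   0.44 -0.01]
open 32.7 [ 0.5611 -0.2085  0.2985] [-180.    0.  166.] op 0.0874 gf 0.0 [-0.97  0.51  0.38] [-0.02 -0.04  0.08]
away 35.2 [ 0.4505 -0.0206  0.519 ] [-1.80e+02 -1.00e-01  1.66e+02] op 0.0881 gf 0.0 [ 0.31  0.09 -0.27] [ 0.04 -0.03  0.  ]
```

View pics/m6.png

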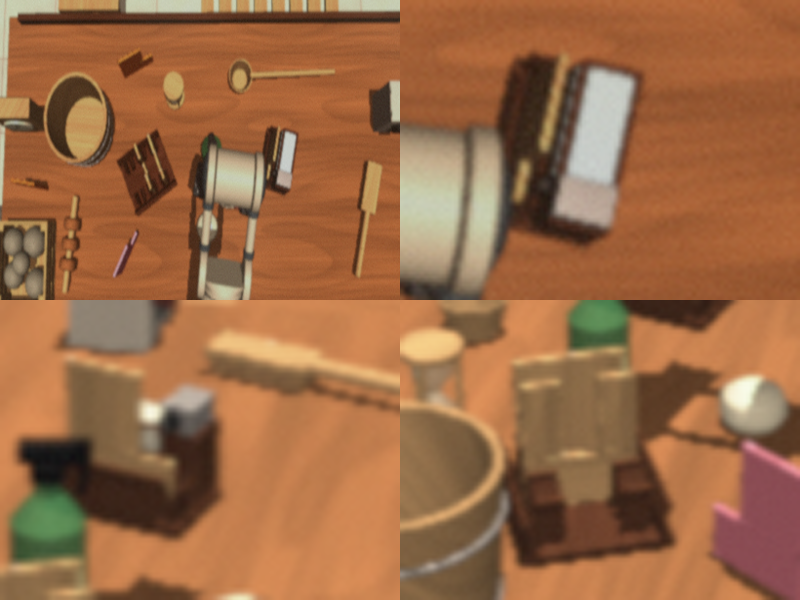

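The views show the cut screen home in the lamp, with the cut corner at (160,440) leaving the knob at (172,415) free. The plain and gap screens are upright in the rack, the bystanders have not moved and the gripper is clear.

```bash
python3 -c "
from station import r
print(r.hand_in())"
```

```text
the job is handed in; nothing more can be done
None
```

The job is handed in: the plain screen is parked fully down in the rack's free slot, and the cut screen is fully home in the lamp's channel with its cut corner at the dimmer, leaving the knob free; it took about 35 s of the 61 s limit.

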